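# Bring the module's test pad under the bench probe

### The arm

A 6-joint arm with a two-finger parallel gripper is mounted at the origin on the work surface. World frame = base frame: x ahead of the robot, y to its left, z up, the work surface at z = 0. Lengths are in m, angles in rad, forces in N, time in s.
With the tool pointing down it reaches from about 0.35 to 0.725 m from the base axis. Payload 6 kg.
Tool frame: the origin (TCP) lies at the very end of the fingers, on their centre line; the grasp point (between the pads) lies 19 mm behind it; z points along the fingers, y is the line along which they close (so a half turn about z gives the same grasp; the last joint's range is limited). The gripper opens to 85 mm and grips with 20 to 120 N. Pads are 22 mm wide; open, the fingers measure 114 mm over their backs; the gripper's body (76 mm by 85 mm) begins 54 mm behind the grasp point. The pads swing forward as they close: fully open they stand 13 mm farther back than shut.
Start: joints at [1.505, 0.04, 0.085, 0, -1.615, -0.334], TCP at [0.234, 0.553, 0.231] pointing down, gripper open.
Joint ranges: [-2.56, 2.56], [-1.29, 2.01], [-1.08, 1.49], [-3.29, 1.98], [-2.81, -0.18], [-2.99, 2.99]. Speed limits (rad/s): [2.57, 2.57, 3.01, 3.14, 3.14, 3.14].

### API

Orientations are given as a unit quaternion [x, y, z, w].
In Python, from cell import sensors, vision, workorder gives the robot as it stands.
- The arm moves only by the tool step_arm, never from a script. Its argument "increments" is a list of rows, each a list of 3 entries, a list of its own where there are three numbers: the shift along the tool's x, y, z normalised to -1 to 1, where 1 is 30 mm, then the turn, a rotation vector about the tool's x, y, z normalised to -1 to 1, where 1 is 0.1 rad, then the finger opening in mm, from 0 to 85.4. A call has 1 to 12 rows; each row shifts and turns the commanded pose from where the row before left it, along the tool's axes as they then stand; what a row does not reach is not made up. A row lasts 1/12 s, in which the tool goes at most 41.7 mm and 7.16 degrees, less where a joint would pass 70% of its speed; a pose out of reach is approached as far as the arm can. A call with a number of a shift or a turn outside -1 to 1 is refused whole. A call with a gripper value outside its range is refused whole. The fingers move at their own pace and stop on an object; the grip force is fixed at half the most. Time passes only in rows, so rows that do not move let the fingers close. It gives the time, the measured TCP pose, the force, the opening and the grip force at its end, in the units of the state.
- sensors.sense(): the state, without advancing time (a new reading comes with each control period).
- vision.snapshot(name): name is "side" or "top" or "wrist"; returns the picture (480x640x3 uint8, red, green, blue); there is no depth.
- vision.camera_params(name): a dict with "fovy" (degrees; the focal length in pixels is half the picture's height over the tangent of half this angle, whatever the lens; pixels are square), "cx", "cy" (the principal point, pixels), "dist" ([k1, k2, p1, p2, k3] as OpenCV has them; the pictures are not rectified), "R" (3x3) and "t" (3): a world point X has camera coordinates R X + t. Camera axes: x right, y down, z forward; pixel columns grow to the right and rows downward; lengths in m; the calibration is good to about 2 mm. A picture is of the moment at which its call begins: read the wrist's pose just before it. camera_params takes no time and is no camera call; for the wrist camera it gives the pose at the moment of the call.
- workorder.hand_in(): hands the job in; it is judged then, once.
Trained networks look in the newest picture that a camera, given by its name, has taken for a name from the list of things; names that differ only in an ending like _2 or _b are one class to them, and where a whole thing is asked for, a point or a joint stands for the part that bears it (a point fixed in the world has none). Each returns a list of dicts, best first, with "score" (0 to 1); they miss things now and then, are a little off and sometimes report something else, mostly with a low value. They report only what shows in the picture. A call takes as long as a camera call.
- vision.trace(camera, query): "region" (480x640 bool, what is visible of it) and "rect" ([left, top, right, bottom] in pixels, round what is visible of it).
- vision.landmark_of(camera, query): "point" ([column, row] in pixels: a listed point, or the origin of a listed thing).
The state is a dict: "t": time; "q": joint angles; "joint_vel": joint speeds; "effort": joint torques, N m; "position": TCP position; "eef_rot": TCP orientation; "force": force on the tool from outside, world axes, zero at the start; "moment": the same for the moment, N m; "width": finger opening in m; "grasp_force": force on a finger pad.
Only numpy, scipy, OpenCV 4.12 (cv2) and the standard library are available. Lean on these libraries where they do the work, as an engineer would, in place of code of your own. Each camera call takes 0.05 s, during which the arm holds its last target. There are 200 camera calls.

### The job

The heat sink left standing under the overhanging head of the probe stand is in the way: lift it out and stand it upright in the shallow black tray. Then slide the amplifier module along the bench by its handle, without lifting it, until its round copper test pad is under the needle, and let go of it. Finally push the black knob on top of the stand down until the needle presses on that pad, hold it for half a second and let it spring back up, touching the board nowhere else with the needle and leaving the other things on the bench where they are.

Things in the scene. Friction and masses are not known exactly. Their poses are not given: they have to be found in the camera images.
- stand: Fixed grey probe stand. Origin on the bench, plumb below the needle tip; x points from its open front to its back. Its head, a box 66 wide (y), x -80 to +86, z 150 to 205 mm, overhangs all in front of the needle: lean the tool 25 to 40 degrees to reach below it. Behind the needle two posts 18 mm thick at x 105, y +-70 and a foot 16 mm high, x 80 to 150, 170 wide.
- probe: Vertical spring plunger in the stand's head: sprung brass needle below, black knob on top. Origin at the needle's point (needle not pushed in), 40 mm above the bench at rest. Push the knob straight down: up to 34 mm of travel against a spring (3 to 8 N). The needle meets the board after 28 mm; from there it gives a few mm (2.5 to 5 N more). All springs back.
- knob_top (a point): Centre of the flat top of the plunger's black knob (48 mm across, 22 mm high), right above the needle, 262 mm above the bench at rest.
- module: Loose amplifier module, 0.5 kg: aluminium plate 6 mm thick, x -120 to +45, y +-55 mm, with a green board, top 12 mm up (parts up to 28 mm up, none within 20 mm of the pad). Origin on its underside below the round pad. On its bare end an upright steel bridge handle: bar along x from -115 to -65, y 0, 12 mm wide (grip across y), z 40 to 52 mm, open below.
- pad (a point): Centre of the round copper test pad on the board's top, 16 mm across, with a white rim 24 mm across; the other pads are small squares. The needle may press anywhere on the copper.
- heatsink: Loose finned aluminium heat sink, an upright block 60 (x) x 40 (y) x 60 mm high, about 0.3 kg, origin at the centre of its underside. Stands under the front of the stand's head, about 80 mm in front of the needle. Grip it across y (40 mm).
- tray: Fixed shallow black tray, 160 x 160 mm outside, walls 4 mm thick and 20 mm high, floor 4 mm thick. Origin at the centre of its underside.
- meter: Bystander: black hand multimeter lying flat, 140 x 75 x 34 mm.
- can: Bystander: spray can, 52 mm across, 150 mm high. Origin at its foot.
- jar: Bystander: amber jar with white cap, 64 mm across, 80 mm high. Origin at its foot.
- screwdriver: Bystander: screwdriver lying on the bench. Origin under its middle, along its x axis.
- relay: Bystander: small clear relay on a black socket, 34 x 34 x 40 mm.
- spool: Bystander: grey spool standing on its flange, 54 mm across, 45 mm high.
- transformer: Bystander: steel transformer with copper winding, 60 x 70 x 50 mm.

How it is judged:
On the way, in this order (a step that is already met when the one before it is completed fails the run):
1. the heat sink stands upright in the tray, let go (x of heatsink in the frame of tray between -0.07 and 0.07 m and y of heatsink in the frame of tray between -0.07 and 0.07 m and z of heatsink in the frame of tray below 0.012 m and angle between heatsink's own z axis and vertical below 0.15 rad and contact force between the fingers and heatsink below 0.2 N), for 0.2 s.
2. the module lies flat and still with its round pad under the needle, let go (horizontal distance between pad and probe below 0.008 m and height (world z) of module below 0.006 m and angle between module's own z axis and vertical below 0.06 rad and linear speed of module below 0.02 m/s and contact force between the fingers and module below 0.2 N), for 0.2 s.
3. the needle is pressed on the pad (contact force between probe and module above 1.5 N and horizontal distance between pad and probe below 0.008 m), for 0.3 s.
At the end, for the whole second after the job is handed in: Heat sink upright (within 8 degrees) on the tray floor, centre within 70 mm of the tray's middle each way; module flat on the bench, round pad's centre within 8 mm horizontally of the needle's point; needle back up (point at least 35 mm above the bench); all released and at rest (all of step 1 and horizontal distance between pad and probe below 0.008 m and height (world z) of module below 0.006 m and angle between module's own z axis and vertical below 0.06 rad and linear speed of each of module, heatsink below 0.02 m/s and height (world z) of probe above 0.035 m); the robot touches nothing.
It fails at once if the needle is pressed on the module away from the pad (more than 11 mm from its centre) (contact force between probe and module above 0.5 N and horizontal distance between pad and probe above 0.011 m).
It fails at once if the module is lifted off the bench (pad end or whole by more than 20 mm) (height (world z) of module above 0.02 m).
It fails at once if a bystander is moved more than 30 mm or tipped (distance of any of meter, can, jar, screwdriver, relay, spool, transformer from where it was at the start of the episode above 0.03 m or angle between any of meter, can, jar, relay, spool, transformer's own z axis and vertical above 0.5 rad).
It also fails if it takes over 72 s, if anything falls off the work surface, if the arm or the gripper's body presses on something with over 40 N, if the wrist force passes 120 N, or if a joint passes its speed limit or range.

## Working session

There is one attempt and no reset: what is moved stays moved. The work goes in short steps, Python scripts to look and compute and a tool call to move; the robot and the scene stay as the last step left them, time stands still between calls to the robot, and variables do not carry over. Pictures are saved under pics/ and viewed, at most 10 in all, crops included, and the job is handed in when it is done.

Besides the shell and the picture viewer there is one more tool, called after ">>>" as name(argument=value, ...) on one line, values as JSON. step_arm: Moves the arm, as the interface text tells. Scaled input: -1 to 1 covers 30 mm each way for a shift and 0.1 rad each way for a turn. Its arguments: {"type":"object","properties":{"increments":{"type":"array","items":{"type":"array"}}},"required":["increments"]}

```bash
ls; mkdir -p pics; cat > h.py <<'E'
import numpy as np, cv2
from cell import sensors, vision, workorder
from scipy.spatial.transform import Rotation as Ro
def K(p):
    f=240/np.tan(np.radians(p['fovy'])/2); return np.array([[f,0,p['cx']],[0,f,p['cy']],[0,0,1]])
def ray(p,px):
    u=cv2.undistortPoints(np.array([[px]],float),K(p),np.array(p['dist'],float))[0,0]
    R=np.array(p['R']);t=np.array(p['t']); d=R.T@np.array([u[0],u[1],1]); return -R.T@t, d/np.linalg.norm(d)
def atz(p,px,z):
    o,d=ray(p,px); return o+d*(z-o[2])/d[2]
def tri(rs):
    A=np.zeros((3,3));b=np.zeros(3)
    for o,d in rs:
        M=np.eye(3)-np.outer(d,d);A+=M;b+=M@o
    x=np.linalg.solve(A,b); return x,[np.linalg.norm((np.eye(3)-np.outer(d,d))@(x-o)) for o,d in rs]
def proj(p,X):
    r,_=cv2.Rodrigues(np.array(p['R'])); return cv2.projectPoints(np.array(X,float).reshape(-1,1,3),r,np.array(p['t'],float),K(p),np.array(p['dist'],float))[0][:,0]
def save(im,n): cv2.imwrite('pics/'+n+'.png',im[:,:,::-1])
E
python3 - <<'E'
from h import *
P={}
for c in ['top','side']:
    im=vision.snapshot(c);save(im,c+'0');p=vision.camera_params(c);P[c]=p
    print(c,'cam at',(-np.array(p['R']).T@p['t']).round(3))
    for q in ['probe','knob_top','module','pad','heatsink','tray','stand']:
        r=vision.landmark_of(c,q); print(c,q,[(np.round(a['point']).tolist(),round(a['score'],2)) for a in r[:2]], [atz(p,r[0]['point'],{'knob_top':.262,'pad':.012,'probe':.04}.get(q,0)).round(3).tolist() if r else 0])
E
```

```text
pics
top cam at [0.493 0.021 1.412]
top probe [] [0]
top knob_top [([342.0, 189.0], 0.8)] [[0.668, -0.031, 0.262]]
top module [([249.0, 220.0], 0.96)] [[0.62, 0.238, 0.0]]
top pad [([249.0, 222.0], 0.87), ([460.0, 202.0], 0.48)] [[0.613, 0.236, 0.012]]
top heatsink [([343.0, 229.0], 0.51)] [[0.589, -0.044, 0.0]]
top tray [([402.0, 221.0], 0.87)] [[0.608, -0.223, 0.0]]
top stand [([194.0, 256.0], 0.72), ([201.0, 188.0], 0.65)] [[0.517, 0.407, 0.0]]
side cam at [ 0.153 -0.714  1.116]
side probe [([370.0, 277.0], 0.75)] [[0.661, -0.037, 0.04]]
side knob_top [([380.0, 206.0], 0.79)] [[0.667, -0.035, 0.262]]
side module [([296.0, 216.0], 0.71)] [[0.619, 0.246, 0.0]]
side pad [([294.0, 212.0], 0.9), ([302.0, 164.0], 0.29)] [[0.614, 0.248, 0.012]]
side heatsink [([342.0, 304.0], 0.75)] [[0.583, -0.047, 0.0]]
side tray [([395.0, 365.0], 0.81)] [[0.603, -0.234, 0.0]]
side stand [] [0]
```

View pics/top0.png

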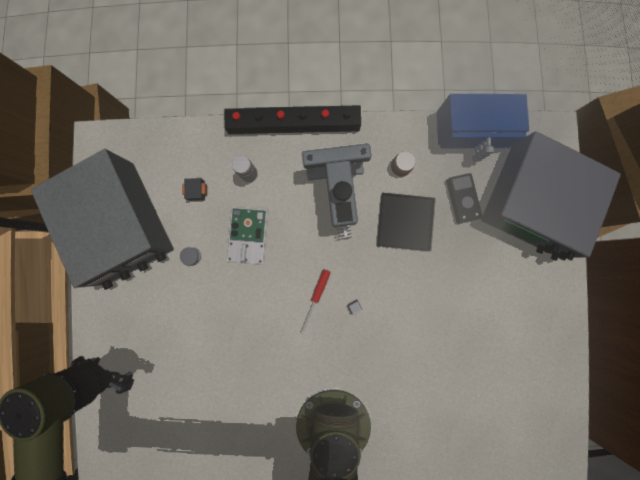

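View pics/side0.png

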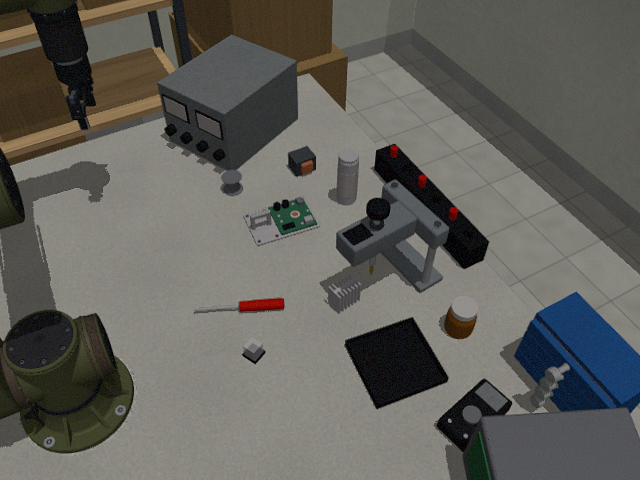

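Top view: knob at (342,189), head running down to (347,225), heat sink fins peeking out at (343,235), tray at (406,221), module pad at (248,222) with its handle towards the robot. The side view agrees: needle (370,270), heat sink (343,295).

```bash
python3 - <<'E'
from h import *
s=sensors.sense(); print({k:np.round(s[k],3).tolist() for k in ['t','position','eef_rot','width','force']}); R=Ro.from_quat(s['eef_rot']).as_matrix(); print(R.round(3))
p=vision.camera_params('wrist'); C=-np.array(p['R']).T@p['t']; print('cam in tool',(R.T@(C-s['position'])).round(3),(R.T@np.array(p['R']).T).round(3).tolist(),p['fovy'])
ps={c:vision.camera_params(c) for c in ['top','side']}
out={}
for q in ['knob_top','pad','tray','heatsink','module','can','jar','screwdriver','relay','spool','meter','transformer']:
    rs=[]
    for c in ps:
        r=vision.landmark_of(c,q)
        if r: rs.append(ray(ps[c],r[0]['point']))
    if len(rs)==2: x,e=tri(rs); print(q,x.round(3),np.round(e,4))
    else: print(q,len(rs))
# yaws from region in top
for q,z in [('module',.006),('tray',.02),('stand',.205)]:
    r=vision.trace('top',q)
    if r:
        rg=r[0]['region'].astype(np.uint8); c=cv2.findContours(rg,0,2)[0]; c=max(c,key=cv2.contourArea)
        b=cv2.boxPoints(cv2.minAreaRect(c)); print(q,r[0]['score'],b.round(0).tolist(),[atz(ps['top'],k,z).round(3)[:2].tolist() for k in b])
E
```

```text
{'t': 0.8, 'position': [0.234, 0.553, 0.231], 'eef_rot': [0.98, -0.199, -0.0, 0.0], 'width': 0.085, 'force': [-0.242, -0.026, 1.062]}
[[ 0.921 -0.389 -0.   ]
 [-0.389 -0.921 -0.   ]
 [ 0.     0.    -1.   ]]
cam in tool [ 0.075 -0.    -0.143] [[0.001, -0.957, -0.29], [1.0, 0.001, 0.001], [-0.0, -0.29, 0.957]] 66.42489745824248
knob_top [ 0.669 -0.031  0.258] [0.0007 0.0007]
pad [0.61  0.235 0.026] [0.002 0.002]
tray [ 0.61  -0.226 -0.019] [0.0001 0.0001]
heatsink [ 0.588 -0.043 -0.007] [0.0018 0.0018]
module [0.617 0.237 0.009] [0.0022 0.0022]
can [0.762 0.231 0.01 ] [0.0014 0.0014]
jar 1
screwdriver [ 0.381  0.046 -0.009] [0.0093 0.0093]
relay [ 0.495 -0.023 -0.115] [0.1126 0.1126]
spool [0.515 0.41  0.004] [0.0003 0.0003]
meter [ 0.669 -0.408  0.01 ] [0.0007 0.0007]
transformer [0.722 0.393 0.012] [0.0041 0.0041]
module 0.69 [[226.0, 263.0], [230.0, 206.0], [268.0, 209.0], [264.0, 265.0]] [[0.495, 0.306], [0.664, 0.293], [0.654, 0.18], [0.485, 0.193]]
tray 0.92 [[376.0, 246.0], [381.0, 192.0], [436.0, 197.0], [431.0, 251.0]] [[0.535, -0.139], [0.694, -0.16], [0.675, -0.323], [0.515, -0.302]]
stand 0.69 [[301.0, 150.0], [369.0, 143.0], [377.0, 223.0], [308.0, 229.0]] [[0.783, 0.069], [0.796, -0.109], [0.589, -0.122], [0.576, 0.054]]
```

>>> step_arm(increments=[[[0.4, 0.38, 0], [0, 0, 0], 85], [[0.8, 0.75, 0], [0, 0, 0], 85], [[0.8, 0.75, 0], [0, 0, 0], 85], [[0.8, 0.75, 0], [0, 0, 0], 85], [[0.8, 0.75, 0], [0, 0, 0], 85], [[0.8, 0.75, 0], [0, 0, 0], 85], [[0.8, 0.75, 0], [0, 0, 0], 85], [[0.8, 0.75, 0], [0, 0, 0], 85], [[0.8, 0.75, 0], [0, 0, 0], 85], [[0.8, 0.75, 0], [0, 0, 0], 85], [[0.8, 0.75, 0], [0, 0, 0], 85], [[0.8, 0.75, 0], [0, 0, 0], 85]])

```text
t: 3.15
position: [0.3872, 0.2053, 0.2317]
eef_rot: [0.98, -0.198, 0.0, -0.0]
force: [1.1, 0.3, 1.1]
width: 0.0849
grasp_force: 0.0
```

>>> step_arm(increments=[[[0.8, 0.75, 0], [0, 0, 0], 85], [[0.8, 0.75, 0], [0, 0, 0], 85], [[0.8, 0.75, 0], [0, 0, 0], 85], [[0.8, 0.75, 0], [0, 0, 0], 85], [[0.8, 0.75, 0], [0, 0, 0], 85], [[0.8, 0.75, 0], [0, 0, 0], 85], [[0.8, 0.75, 0], [0, 0, 0], 85], [[0.8, 0.75, 0], [0, 0, 0], 85], [[0.4, 0.38, 0], [0, 0, 0], 85], [[0, 0, 0], [0, 0, 0], 85]])

```text
t: 3.98
position: [0.5009, -0.0517, 0.2308]
eef_rot: [0.98, -0.2, -0.0, 0.001]
force: [-0.7, -0.1, -0.1]
width: 0.0849
grasp_force: 0.0
```

>>> step_arm(increments=[[[0, 0, 0], [0, 0, 0.5], 85], [[0, 0, 0], [0, 0, 1], 85], [[0, 0, 0], [0, 0, 1], 85], [[0, 0, 0], [0, 0, 1], 85], [[0, 0, 0], [0, 0, 1], 85], [[0, 0, 0], [0, 0, 1], 85], [[0, 0, 0], [0, 0, 1], 85], [[0, 0, 0], [0, 0, 1], 85], [[0, 0, 0], [0, 0, 1], 85], [[0, 0, 0], [0, 0, 1], 85], [[0, 0, 0], [0, 0, 1], 85], [[0, 0, 0], [0, 0, 1], 85]])

```text
t: 4.98
position: [0.5003, -0.0484, 0.2315]
eef_rot: [0.713, -0.701, 0.0, -0.0]
force: [-0.4, -0.0, -0.4]
width: 0.085
grasp_force: 0.0
```

>>> step_arm(increments=[[[0, 0, 0], [0, 0, 1], 85], [[0, 0, 0], [0, 0, 1], 85], [[0, 0, 0], [0, 0, 1], 85], [[0, 0, 0], [0, 0, 1], 85], [[0, 0, 0], [0, 0, 1], 85], [[0, 0, 0], [0, 0, 1], 85], [[0, 0, 0], [0, 0, 1], 85], [[0, 0, 0], [0, 0, 1], 85], [[0, 0, 0], [0, 0, 1], 85], [[0, 0, 0], [0, 0, 1], 85], [[0, 0, 0], [0, 0, 1], 85], [[0, 0, 0], [0, 0, 1], 85]])

```text
t: 5.98
position: [0.5003, -0.0484, 0.2315]
eef_rot: [-0.192, 0.981, 0.0, 0.0]
force: [0.5, 0.2, 0.8]
width: 0.0849
grasp_force: 0.0
```

>>> step_arm(increments=[[[0, 0, 0.8], [0, 0, 1], 85], [[0, 0, 0.8], [0, 0, 1], 85], [[0, 0, 0.6], [0, 0, 1], 85], [[0, 0, 0], [0, -1, 0], 85], [[0, 0, 0], [0, -1, 0], 85], [[0, 0, 0], [0, -1, 0], 85], [[0, 0, 0], [0, -1, 0], 85], [[0, 0, 0], [0, -1, 0], 85], [[0, 0, 0], [0, -1, 0], 85], [[0, 0, 0], [0, 0, 0], 85]])

```text
t: 6.82
position: [0.497, -0.0493, 0.1605]
eef_rot: [-0.044, 0.954, 0.014, 0.297]
force: [-1.0, 0.8, -3.3]
width: 0.085
grasp_force: 0.0
```

```bash
python3 - <<'E'
from h import *
s=sensors.sense(); print({k:np.round(s[k],3).tolist() for k in ['t','q','position','eef_rot','width','force']}); print(Ro.from_quat(s['eef_rot']).as_matrix().round(3))
p=vision.camera_params('wrist'); im=vision.snapshot('wrist'); save(im,'w1')
for q,z in [('heatsink',0),('probe',.04),('tray',0)]:
    r=vision.landmark_of('wrist',q); print(q,[(np.round(a['point']).tolist(),round(a['score'],2),atz(p,a['point'],z).round(3).tolist()) for a in r[:2]])
print(-np.array(p['R']).T@p['t'])
E
```

```text
{'t': 6.817, 'q': [0.446, -0.885, -0.897, 0.234, -0.997, -1.994], 'position': [0.497, -0.049, 0.16], 'eef_rot': [-0.044, 0.954, 0.014, 0.297], 'width': 0.085, 'force': [-1.015, 0.771, -3.337]}
[[-0.82  -0.093  0.565]
 [-0.076  0.996  0.054]
 [-0.567  0.001 -0.824]]
heatsink [([320.0, 193.0], 0.77, [0.591, -0.043, 0.0])]
probe [([323.0, 281.0], 0.76, [0.676, -0.031, 0.04])]
tray [([111.0, 194.0], 0.62, [0.609, -0.231, 0.0])]
[ 0.3559787  -0.06257243  0.23593099]
```

View pics/w1.png

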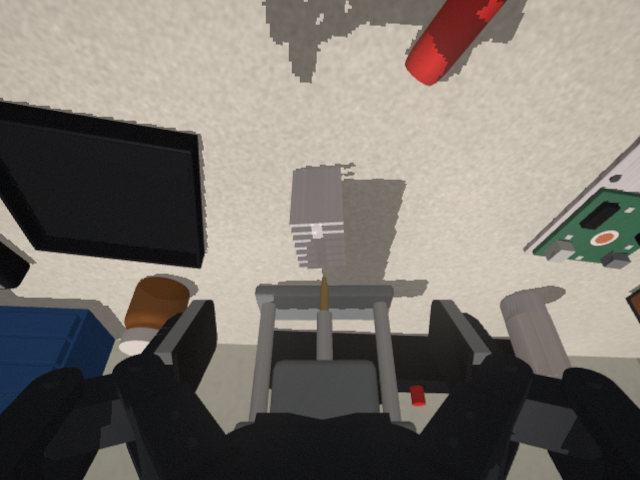

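The wrist picture is upside down. The heat sink's front face spans (293,167)-(341,167) at the foot and (290,222)-(344,222) at the top, the needle point is at (323,278), and the tray is on the left. The space below the head is open.

```bash
python3 - <<'E'
from h import *
p=vision.camera_params('wrist')
im=cv2.imread('pics/w1.png')
r=vision.trace('wrist','heatsink')[0]; g=r['region']; print(r['rect'],r['score'])
for row in [170,180,190,200,210,218,225,240,255]:
    c=np.where(g[row])[0]; print(row,c.min(),c.max())
c=[np.where(g[:,k])[0].min() for k in range(296,340,6)]; print(c)
for px in [(293,167),(341,167)]: print(px,atz(p,px,0).round(4))
for px in [(290,222),(344,222)]: print(px,atz(p,px,.06).round(4))
ps=vision.camera_params('side'); rs=[ray(p,vision.landmark_of('wrist','probe')[0]['point']),ray(ps,vision.landmark_of('side','probe')[0]['point'])]; print('needle',tri(rs))
pt=vision.camera_params('top')
rs=[ray(p,vision.landmark_of('wrist','heatsink')[0]['point']),ray(ps,vision.landmark_of('side','heatsink')[0]['point']),ray(pt,vision.landmark_of('top','heatsink')[0]['point'])]; print('hs',tri(rs))
# posts feet
print('stand', [atz(p,k,0).round(3).tolist() for k in [(258,290),(392,288)]])
E
```

```text
[288.3, 169.4, 346.4, 270.7] 0.77
170 301 340
180 294 341
190 292 341
200 291 342
210 291 341
218 291 342
225 290 343
240 293 344
255 297 344
[np.int64(172), np.int64(170), np.int64(170), np.int64(171), np.int64(170), np.int64(170), np.int64(168), np.int64(168)]
(293, 167) [ 0.5719 -0.0673 -0.    ]
(341, 167) [ 0.568  -0.0261 -0.    ]
(290, 222) [ 0.5746 -0.0665  0.06  ]
(344, 222) [ 0.5707 -0.0253  0.06  ]
needle (array([ 0.65821419, -0.03792067,  0.05412136]), [np.float64(0.007178378158330191), np.float64(0.007178378158330274)])
hs (array([ 0.58731786, -0.04460778,  0.00592627]), [np.float64(0.00585246580985549), np.float64(0.007135356017387128), np.float64(0.0016793593909189381)])
stand [[0.786, -0.106, 0.0], [0.764, 0.067, 0.0]]
```

>>> step_arm(increments=[[[-0.03, -0.01, 0.3], [0, 0, 0], 85], [[-0.03, -0.01, 0.6], [0, 0, 0], 85], [[-0.03, -0.01, 0.6], [0, 0, 0], 85], [[-0.03, -0.01, 0.6], [0, 0, 0], 85], [[-0.03, -0.01, 0.6], [0, 0, 0], 85], [[-0.03, -0.01, 0.6], [0, 0, 0], 85], [[-0.03, -0.01, 0.6], [0, 0, 0], 85], [[-0.03, -0.01, 0.6], [0, 0, 0], 85], [[-0.03, -0.01, 0.6], [0, 0, 0], 85], [[-0.03, -0.01, 0.6], [0, 0, 0], 85], [[-0.03, -0.02, 0.4], [0, 0, 0], 85], [[0, 0, 0], [0, 0, 0], 85]])

```text
t: 8.32
position: [0.6111, -0.043, 0.016]
eef_rot: [-0.044, 0.955, 0.013, 0.292]
force: [-0.8, 0.7, 0.1]
width: 0.0849
grasp_force: 0.0
```

>>> step_arm(increments=[[[0, 0, -0.35], [0, 0, 0], 85], [[0, 0, 0], [0, 0, 0], 60], [[0, 0, 0], [0, 0, 0], 40], [[0, 0, 0], [0, 0, 0], 30], [[0, 0, 0], [0, 0, 0], 30], [[0, 0, 0], [0, 0, 0], 30], [[0, 0, 0], [0, 0, 0], 30], [[0, 0, 0], [0, 0, 0], 30]])

```text
t: 8.98
position: [0.6064, -0.0426, 0.0293]
eef_rot: [-0.044, 0.954, 0.014, 0.296]
force: [1.2, 1.2, 2.7]
width: 0.0393
grasp_force: 59.9
```

>>> step_arm(increments=[[[-0.19, 0, -0.275], [0, 0, 0], 30], [[-0.19, 0, -0.275], [0, 0, 0], 30], [[0.3, 0.01, -0.2], [0, 0, 0], 30], [[0.55, 0.01, -0.38], [0, 0, 0], 30], [[0.55, 0.01, -0.38], [0, 0, 0], 30], [[0.55, 0.01, -0.38], [0, 0, 0], 30], [[0.55, 0.01, -0.38], [0, 0, 0], 30], [[0.55, 0.01, -0.38], [0, 0, 0], 30], [[-0.28, 0, -0.41], [0, 0, 0], 30], [[-0.28, 0, -0.41], [0, 0, 0], 30], [[0, 0, 0], [0, 0, 0], 30]])

```text
t: 9.9
position: [0.4992, -0.0527, 0.0835]
eef_rot: [-0.044, 0.954, 0.015, 0.295]
force: [0.2, 1.0, -2.8]
width: 0.0396
grasp_force: 61.6
```

>>> step_arm(increments=[[[-0.14, -0.32, 0.1], [0, 0, 0], 30], [[-0.28, -0.63, 0.19], [0, 0, 0], 30], [[-0.28, -0.63, 0.19], [0, 0, 0], 30], [[-0.28, -0.63, 0.19], [0, 0, 0], 30], [[-0.28, -0.63, 0.19], [0, 0, 0], 30], [[-0.28, -0.63, 0.19], [0, 0, 0], 30], [[-0.28, -0.63, 0.19], [0, 0, 0], 30], [[-0.28, -0.63, 0.19], [0, 0, 0], 30], [[-0.28, -0.63, 0.19], [0, 0, 0], 30], [[-0.28, -0.63, 0.19], [0, 0, 0], 30], [[-0.14, -0.32, 0.1], [0, 0, 0], 30], [[0, 0, 0], [0, 0, 0], 30]])

```text
t: 10.9
position: [0.6167, -0.2336, 0.0762]
eef_rot: [-0.043, 0.956, 0.015, 0.29]
force: [0.1, 0.7, -3.9]
width: 0.0394
grasp_force: 61.5
```

```bash
python3 - <<'E'
from h import *
for c in ['side','top']:
    im=vision.snapshot(c); p=vision.camera_params(c)
    if c=='side': save(im[230:430,280:480].repeat(3,0).repeat(3,1),'s2')
    for q in ['heatsink','tray']:
        r=vision.landmark_of(c,q)[:1]; print(c,q,[(np.round(a['point']).tolist(),round(a['score'],2),atz(p,a['point'],.054 if q=='heatsink' else 0).round(3)) for a in r])
print(sensors.sense()['position'])
E
```

```text
side heatsink [([396.0, 356.0], 0.56, array([ 0.593, -0.242,  0.054]))]
side tray [([395.0, 367.0], 0.68, array([ 0.6  , -0.239,  0.   ]))]
top heatsink [([408.0, 224.0], 0.75, array([ 0.596, -0.23 ,  0.054]))]
top tray [([406.0, 222.0], 0.94, array([ 0.604, -0.234,  0.   ]))]
[ 0.61697882 -0.23120409  0.07940166]
```

View pics/s2.png

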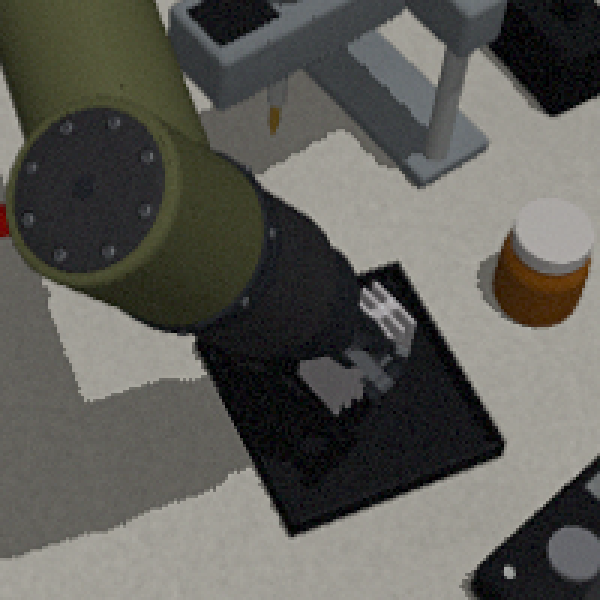

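The heat sink hangs above the middle of the tray, upright in the fingers. Now lower it.

>>> step_arm(increments=[[[0.19, 0, 0.275], [0, 0, 0], 30], [[0.19, 0, 0.275], [0, 0, 0], 30], [[0.19, 0, 0.275], [0, 0, 0], 30], [[0.19, 0, 0.275], [0, 0, 0], 30], [[0.07, 0, 0.1], [0, 0, 0], 30], [[0, 0, 0], [0, 0, 0], 30], [[0, 0, 0], [0, 0, 0], 30]])

```text
t: 11.78
position: [0.6171, -0.2319, 0.0361]
eef_rot: [-0.044, 0.955, 0.015, 0.293]
force: [0.3, 0.3, -4.4]
width: 0.0395
grasp_force: 61.6
```

>>> step_arm(increments=[[[0.04, 0, 0.06], [0, 0, 0], 30], [[0.02, 0, 0.03], [0, 0, 0], 30], [[0, 0, 0], [0, 0, 0], 30]])

```text
t: 12.03
position: [0.6173, -0.2319, 0.0334]
eef_rot: [-0.044, 0.955, 0.015, 0.293]
force: [0.2, -0.5, -2.1]
width: 0.0395
grasp_force: 61.5
```

>>> step_arm(increments=[[[0, 0, 0], [0, 0, 0], 50], [[0, 0, 0], [0, 0, 0], 70], [[0, 0, 0], [0, 0, 0], 85], [[0, 0, 0], [0, 0, 0], 85], [[0, 0, -0.3], [0, 0, 0], 85], [[0, 0, -0.7], [0, 0, 0], 85], [[0, 0, -0.7], [0, 0, 0], 85], [[0, 0, -0.7], [0, 0, 0], 85], [[0, 0, -0.7], [0, 0, 0], 85], [[0, 0, -0.7], [0, 0, 0], 85], [[0, 0, -0.7], [0, 0, 0], 85], [[0, 0, 0], [0, 0, 0], 85]])

```text
t: 13.03
position: [0.542, -0.2405, 0.1514]
eef_rot: [-0.045, 0.954, 0.013, 0.297]
force: [0.8, 0.6, 1.9]
width: 0.0847
grasp_force: 0.0
```

>>> step_arm(increments=[[[0.04, 0.4, -0.04], [0, 0, 0], 85], [[0.07, 0.9, -0.07], [0, 0, 0], 85], [[0.07, 0.9, -0.07], [0, 0, 0], 85], [[0.07, 0.9, -0.07], [0, 0, 0], 85], [[0.07, 0.9, -0.07], [0, 0, 0], 85], [[0.07, 0.9, -0.07], [0, 0, 0], 85], [[0.07, 0.9, -0.07], [0, 0, 0], 85], [[0.07, 0.9, -0.07], [0, 0, 0], 85], [[0.07, 0.9, -0.07], [0, 0, 0], 85], [[0.07, 0.9, -0.07], [0, 0, 0], 85], [[0.07, 0.9, -0.07], [0, 0, 0], 85], [[0.07, 0.9, -0.07], [0, 0, 0], 85]])

```text
t: 14.03
position: [0.4788, 0.0665, 0.1527]
eef_rot: [-0.044, 0.955, 0.016, 0.294]
force: [0.8, 0.8, 0.7]
width: 0.0852
grasp_force: 0.0
```

>>> step_arm(increments=[[[0.07, 0.9, -0.07], [0, 0, 0], 85], [[0.07, 0.9, -0.07], [0, 0, 0], 85], [[0.07, 0.9, -0.07], [0, 0, 0], 85], [[0.07, 0.9, -0.07], [0, 0, 0], 85], [[0.07, 0.9, -0.07], [0, 0, 0], 85], [[0.07, 0.9, -0.07], [0, 0, 0], 85], [[0, 0.4, 0], [0, 0, 0], 85], [[0, 0, 0], [0.45, 0, 0.66], 85], [[0, 0, 0], [0.45, 0, 0.66], 85], [[0, 0, 0], [0, 0, 0], 85], [[0, 0, 0], [0, 0, 0], 85]])

```text
t: 14.95
position: [0.4576, 0.2268, 0.1628]
eef_rot: [0.022, 0.958, -0.006, 0.285]
force: [0.3, -0.0, 0.3]
width: 0.0853
grasp_force: 0.0
```

```bash
python3 - <<'E'
from h import *
im=vision.snapshot('wrist'); p=vision.camera_params('wrist'); save(im,'w2')
s=sensors.sense(); print(s['t'],s['q'],s['position'],Ro.from_quat(s['eef_rot']).as_matrix().round(3))
for q,z in [('module',0),('pad',.012)]:
    r=vision.landmark_of('wrist',q); print(q,[(np.round(a['point']).tolist(),round(a['score'],2),atz(p,a['point'],z).round(3).tolist()) for a in r[:2]])
for c in ['side','top']:
    vision.snapshot(c); pc=vision.camera_params(c); a=vision.landmark_of(c,'heatsink')[0]; print(c,a['score'],atz(pc,a['point'],.004).round(3))
E
```

```text
15.0 [ 1.19643471 -0.65902898 -0.88447541  0.58707845 -1.20326571 -2.98986885] [0.45739704 0.22655318 0.16240086] [[-0.837  0.046  0.546]
 [ 0.039  0.999 -0.025]
 [-0.546  0.    -0.838]]
module []
pad [([344.0, 249.0], 0.57, [0.615, 0.242, 0.012])]
side 0.73 [ 0.597 -0.235  0.004]
top 0.51 [ 0.611 -0.231  0.004]
```

View pics/w2.png

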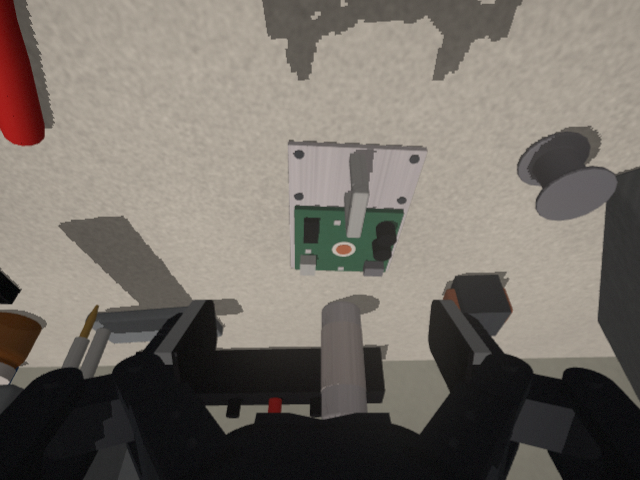

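The module shows with plate corners at about (289,142) and (425,149), pad at (344,249) and bar top from about (358,190) to (356,236). Joint 6 sits at its limit, so I need to ease the yaw back.

```bash
python3 - <<'E'
from h import *
p=vision.camera_params('wrist'); im=cv2.imread('pics/w2.png')
for px in [(289,142),(425,150)]: print('plate',atz(p,px,.006).round(4))
for px in [(294,207),(404,208)]: print('board',atz(p,px,.012).round(4))
c=im[130:280,280:435]; c=cv2.resize(c,None,fx=5,fy=4,interpolation=cv2.INTER_CUBIC); cv2.imwrite('pics/w2c.png',c)
# model overlay prediction
def mod(pad,yaw,pts): 
    c,s=np.cos(yaw),np.sin(yaw); return [[pad[0]+c*x-s*y,pad[1]+s*x+c*y,z] for x,y,z in pts]
for yaw in (-.04,-.08,-.12): print(yaw,proj(p,mod((.615,.242),yaw,[(-120,55,6),(-120,-55,6),(-115,0,52),(-65,0,52),(0,0,12)] and [(-.12,.055,.006),(-.12,-.055,.006),(-.115,0,.052),(-.065,0,.052),(0,0,.012)])).round(0).tolist())
E
```

```text
plate [0.4864 0.1998 0.006 ]
plate [0.4986 0.3053 0.006 ]
board [0.5514 0.1972 0.012 ]
board [0.557  0.2955 0.012 ]
-0.04 [[421.0, 149.0], [280.0, 149.0], [353.0, 195.0], [349.0, 239.0], [344.0, 249.0]]
-0.08 [[426.0, 151.0], [286.0, 147.0], [359.0, 195.0], [352.0, 239.0], [344.0, 249.0]]
-0.12 [[431.0, 154.0], [292.0, 145.0], [366.0, 195.0], [356.0, 239.0], [344.0, 249.0]]
```

View pics/w2c.png

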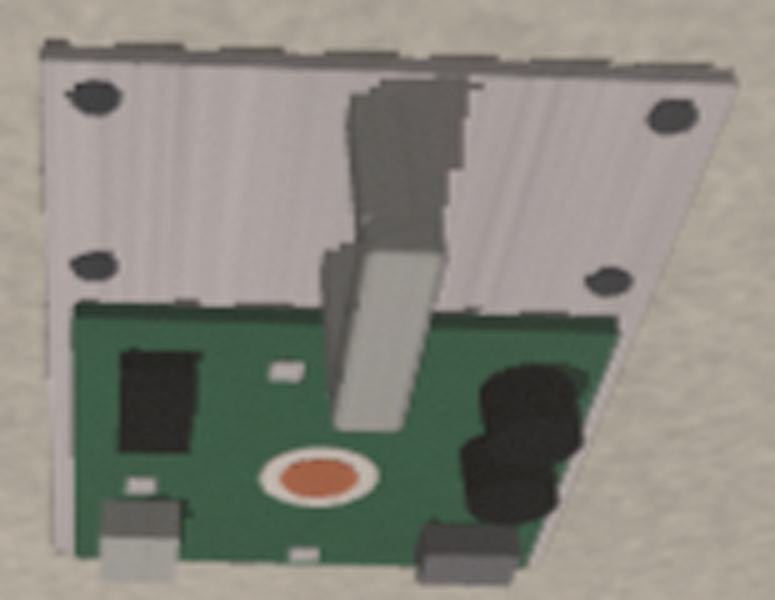

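>>> step_arm(increments=[[[-0.05, 0.0, 0.6], [0, 0, 0], 85], [[-0.05, 0.1, 0.6], [0, 0, 0], 85], [[-0.05, 0.2, 0.6], [0, 0, 0], 85], [[-0.05, 0.3, 0.6], [0, 0, 0], 85], [[-0.05, 0.3, 0.6], [0, 0, 0], 85], [[0, 0, 0], [0, 0, 0], 85], [[0, 0, 0], [0, 0, 0], 85]])

```text
t: 15.88
position: [0.5173, 0.2468, 0.0932]
eef_rot: [0.018, 0.96, -0.007, 0.28]
force: [0.1, 0.1, -0.2]
width: 0.0849
grasp_force: 0.0
```

```bash
python3 - <<'E'
from h import *
s=sensors.sense(); print(s['t'],np.round(s['q'],3),s['position'],Ro.from_quat(s['eef_rot']).as_matrix().round(3))
E
```

```text
15.8833 [ 1.046 -0.414 -0.863  0.632 -0.939 -2.99 ] [0.5172696  0.24676359 0.09315759] [[-0.842  0.039  0.538]
 [ 0.032  0.999 -0.023]
 [-0.538 -0.003 -0.843]]
```

>>> step_arm(increments=[[[0.2, 0.03, 0.5], [0, 0, 0], 85], [[0.2, 0.03, 0.5], [0, 0, 0], 85], [[0.2, 0.03, 0.5], [0, 0, 0], 60], [[0.2, 0.03, 0.48], [0, 0, 0], 50], [[0, 0, 0], [0, 0, 0], 40], [[0, 0, 0], [0, 0, 0], 40]])

```text
t: 16.38
position: [0.5356, 0.2422, 0.0402]
eef_rot: [0.01, 0.963, -0.003, 0.271]
force: [0.3, 0.5, 0.8]
width: 0.0406
grasp_force: 0.0
```

```bash
python3 - <<'E'
from h import *
s=sensors.sense(); print(s['t'],np.round(s['q'],3),s['position'],Ro.from_quat(s['eef_rot']).as_matrix().round(3))
im=vision.snapshot('wrist'); p=vision.camera_params('wrist'); save(im,'w3')
X=np.array([.518,.251,.046]); print(proj(p,X), [ (a['point'],a['score']) for a in vision.landmark_of('wrist','pad')])
E
```

```text
16.3833 [ 0.974 -0.32  -0.893  0.66  -0.794 -2.99 ] [0.53564069 0.24221643 0.04016376] [[-0.853  0.021  0.521]
 [ 0.018  1.    -0.011]
 [-0.522 -0.    -0.853]]
[[342.39926908 289.32028726]] [([323.3, 326.6], 0.96)]
```

View pics/w3.png

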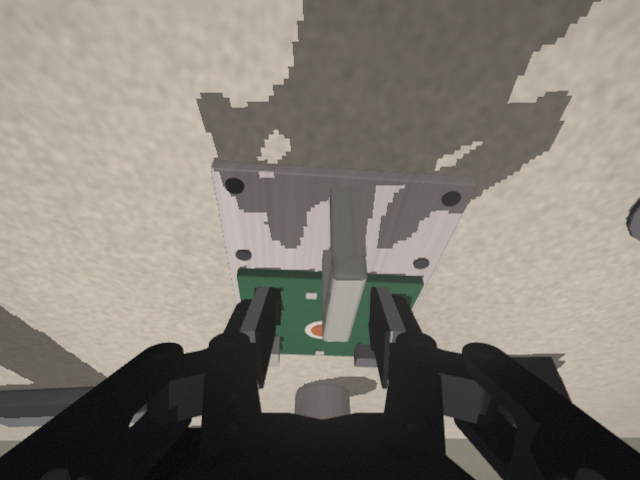

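The bar (323-365 across, end at row 275) lies between the fingers, a little right of centre. The joint 6 limit drags the pose, so I'll turn the tool back about 0.1 rad before gripping.

>>> step_arm(increments=[[[0, 0, 0], [-0.27, 0, -0.43], 40], [[0, 0, 0], [-0.27, 0, -0.43], 40], [[0, 0, 0], [0, 0, 0], 40], [[0, 0, 0], [0, 0, 0], 40]])

```text
t: 16.82
position: [0.536, 0.2429, 0.0411]
eef_rot: [-0.038, 0.962, 0.012, 0.271]
force: [0.6, -0.0, 0.4]
width: 0.0396
grasp_force: 0.0
```

```bash
python3 - <<'E'
from h import *
s=sensors.sense(); R=Ro.from_quat(s['eef_rot']).as_matrix(); print(s['t'],np.round(s['q'],3),s['position'],R.round(3))
g=s['position']-.019*R[:,2]; print(g, 'd tool', R.T@(np.array([.519,.2505,.046])-g)/.03)
E
```

```text
16.8167 [ 0.955 -0.354 -0.909  0.631 -0.744 -2.861] [0.53598394 0.24286712 0.04109433] [[-0.85  -0.079  0.521]
 [-0.066  0.997  0.044]
 [-0.523  0.003 -0.853]]
[0.52608942 0.24203356 0.0572932 ] d tool [0.3789577  0.2989624  0.21025987]
```

>>> step_arm(increments=[[[0.19, 0.15, 0.1], [0, 0, 0], 40], [[0.19, 0.15, 0.1], [0, 0, 0], 40], [[0, 0, 0], [0, 0, 0], 40], [[0, 0, 0], [0, 0, 0], 40]])

```text
t: 17.15
position: [0.5279, 0.251, 0.0276]
eef_rot: [-0.039, 0.962, 0.011, 0.27]
force: [0.7, 0.5, -0.4]
width: 0.0402
grasp_force: 0.0
```

```bash
python3 - <<'E'
from h import *
s=sensors.sense(); R=Ro.from_quat(s['eef_rot']).as_matrix(); print(s['t'],np.round(s['q'],3),s['position'],R.round(3))
g=s['position']-.019*R[:,2]; print(g, 'd tool', R.T@(np.array([.519,.2505,.046])-g)/.03)
im=vision.snapshot('wrist'); p=vision.camera_params('wrist'); r=vision.landmark_of('wrist','pad')[0]; print(r['score'],atz(p,r['point'],.012))
E
```

```text
17.15 [ 0.976 -0.342 -0.931  0.654 -0.73  -2.907] [0.52794277 0.25100902 0.02762992] [[-0.851 -0.081  0.519]
 [-0.069  0.997  0.042]
 [-0.52  -0.    -0.854]]
[0.51808787 0.25021041 0.04385469] d tool [-0.06376062  0.00713299 -0.04488935]
0.65 [0.61195793 0.24259894 0.012     ]
```

Well placed; close.

>>> step_arm(increments=[[[0, 0, 0], [0, 0, 0], 30], [[0, 0, 0], [0, 0, 0], 22], [[0, 0, 0], [0, 0, 0], 14], [[0, 0, 0], [0, 0, 0], 6], [[0, 0, 0], [0, 0, 0], 6], [[0, 0, 0], [0, 0, 0], 6], [[0, 0, 0], [0, 0, 0], 6]])

```text
t: 17.83
position: [0.5288, 0.2511, 0.0291]
eef_rot: [-0.039, 0.962, 0.012, 0.271]
force: [0.9, 0.1, 2.8]
width: 0.0108
grasp_force: 61.9
```

```bash
python3 - <<'E'
from h import *
s=sensors.sense(); R=Ro.from_quat(s['eef_rot']).as_matrix(); print(s['t'],np.round(s['q'],3),s['position'],R.round(3),s['force'],s['width'],s['grasp_force'])
im=vision.snapshot('wrist'); p=vision.camera_params('wrist'); r=vision.landmark_of('wrist','pad'); print([(a['point'],a['score'],atz(p,a['point'],.012)) for a in r])
E
```

```text
17.8333 [ 0.975 -0.343 -0.93   0.654 -0.73  -2.906] [0.52876074 0.25109645 0.02910138] [[-0.85  -0.081  0.52 ]
 [-0.068  0.997  0.043]
 [-0.522  0.002 -0.853]] [0.93792362 0.09330019 2.84468269] 0.0107722404807178 61.94249510765076
[]
```

>>> step_arm(increments=[[[-0.03, -0.3, 0.02], [0, 0, 0], 6], [[-0.06, -0.65, 0.035], [0, 0, 0], 6], [[-0.06, -0.65, 0.035], [0, 0, 0], 6], [[-0.06, -0.65, 0.035], [0, 0, 0], 6], [[-0.06, -0.65, 0.035], [0, 0, 0], 6], [[-0.06, -0.65, 0.035], [0, 0, 0], 6], [[-0.06, -0.65, 0.035], [0, 0, 0], 6], [[-0.06, -0.65, 0.035], [0, 0, 0], 6], [[-0.06, -0.65, 0.035], [0, 0, 0], 6], [[-0.06, -0.65, 0.035], [0, 0, 0], 6], [[-0.03, -0.3, 0.02], [0, 0, 0], 6], [[0, 0, 0], [0, 0, 0], 6]])

```text
t: 18.93
position: [0.5652, 0.0579, 0.0291]
eef_rot: [-0.037, 0.962, 0.011, 0.271]
force: [1.0, -3.9, 3.7]
width: 0.0107
grasp_force: 62.2
```

```bash
python3 - <<'E'
from h import *
s=sensors.sense(); R=Ro.from_quat(s['eef_rot']).as_matrix(); print(s['t'],np.round(s['q'],3),s['position'],R.round(3),s['force'],s['width'],s['grasp_force'])
im=vision.snapshot('wrist'); p=vision.camera_params('wrist'); save(im,'w4'); rs=[]
for q,z in [('pad',.012),('probe',.04),('module',0)]:
  r=vision.landmark_of('wrist',q); print(q,[(a['point'],a['score'],atz(p,a['point'],z)) for a in r])
for c in ['top','side']:
  vision.snapshot(c); p=vision.camera_params(c)
  for q,z in [('pad',.012),('probe',.04),('module',0)]:
    r=vision.landmark_of(c,q)[:1]; print(c,q,[(a['point'],a['score'],atz(p,a['point'],z)) for a in r])
E
```

```text
18.9333 [ 0.589 -0.473 -0.961  0.44  -0.639 -2.379] [0.56517998 0.05792165 0.02910194] [[-0.851 -0.078  0.52 ]
 [-0.066  0.997  0.042]
 [-0.522  0.002 -0.853]] [ 1.01830719 -3.89887771  3.73316038] 0.010732606493894351 62.20298767089844
pad []
probe []
module [([323.1, 332.3], 0.71, array([0.649857  , 0.06557288, 0.        ]))]
top pad [([305.5, 208.4], 0.71, array([0.65098708, 0.0667315 , 0.012     ]))]
top probe []
top module [([307.3, 211.1], 0.7, array([0.64408069, 0.06188   , 0.        ]))]
side pad [([339.0, 253.4], 0.94, array([0.6464371, 0.0761043, 0.012    ]))]
side probe [([371.3, 276.1], 0.55, array([ 0.66444581, -0.03651789,  0.04      ]))]
side module [([344.3, 258.5], 0.6, array([0.65498049, 0.06484413, 0.        ]))]
```

View pics/w4.png

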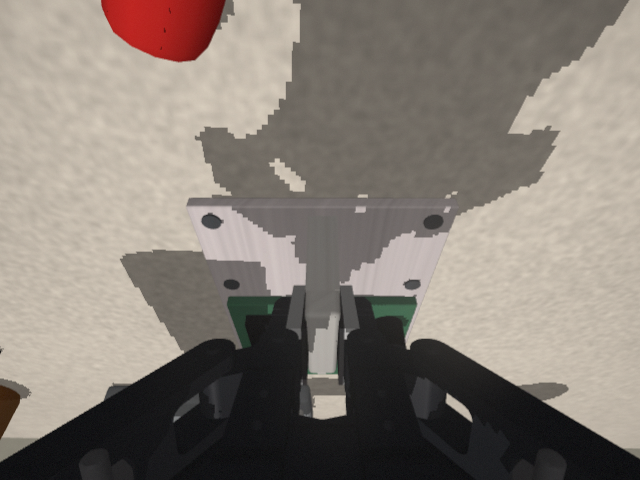

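>>> step_arm(increments=[[[-0.03, -0.3, 0.02], [0, 0, 0], 6], [[-0.06, -0.6, 0.04], [0, 0, 0], 6], [[-0.06, -0.6, 0.04], [0, 0, 0], 6], [[-0.06, -0.6, 0.04], [0, 0, 0], 6], [[-0.06, -0.5, 0.04], [0, 0, 0], 6], [[-0.03, -0.3, 0.02], [0, 0, 0], 6], [[0, 0, 0], [0, 0, 0], 6], [[0, 0, 0], [0, 0, 0], 6]])

```text
t: 20.2
position: [0.5834, -0.0259, 0.0291]
eef_rot: [-0.039, 0.962, 0.011, 0.271]
force: [3.6, -4.8, 5.5]
width: 0.0109
grasp_force: 62.3
```

```bash
python3 - <<'E'
from h import *
s=sensors.sense(); R=Ro.from_quat(s['eef_rot']).as_matrix(); print(s['t'],np.round(s['q'],3),s['position'],s['force'],s['width'],s['grasp_force'])
im=vision.snapshot('wrist'); p=vision.camera_params('wrist'); save(im,'w5')
for c in ['wrist','side']:
  if c=='side':
    im=vision.snapshot(c); p=vision.camera_params(c); save(cv2.resize(im[230:320,310:430],None,fx=6,fy=6,interpolation=cv2.INTER_CUBIC),'s5')
  for q,z in [('pad',.012),('probe',.04),('module',0),('knob_top',.262)]:
    r=vision.landmark_of(c,q)[:2]; print(c,q,[(a['point'],a['score'],atz(p,a['point'],z)) for a in r])
E
```

```text
20.2 [ 0.385 -0.413 -0.871  0.279 -0.601 -2.065] [ 0.58342088 -0.02585135  0.02909151] [ 3.63777951 -4.81865203  5.51349192] 0.01094415898915906 62.28040337562561
wrist pad []
wrist probe [([298.8, 397.6], 0.42, array([ 0.6735649, -0.032274 ,  0.04     ]))]
wrist module [([323.6, 332.6], 0.77, array([ 0.6687717 , -0.01782743,  0.        ]))]
wrist knob_top []
side pad [([365.5, 276.7], 0.89, array([ 0.66507032, -0.01396084,  0.012     ]))]
side probe []
side module [([371.6, 282.2], 0.72, array([ 0.67460394, -0.0268522 ,  0.        ]))]
side knob_top [([377.8, 205.6], 0.61, array([ 0.66393852, -0.03239195,  0.262     ]))]
```

View pics/s5.png

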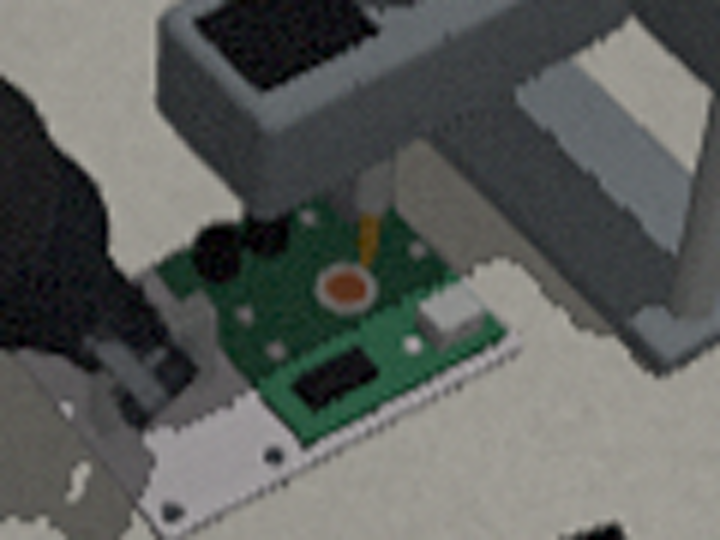

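Side crop: the copper pad centre is at crop (346,288), full-frame (367.7,278.0). The needle tip is at crop (366,270), full-frame (371.0,275.0), so the pad lies close but not yet below it.

```bash
python3 - <<'E'
from h import *
p=vision.camera_params('side')
a=atz(p,(310+346/6-.4,230+288/6-.4),.012); b=atz(p,(310+366/6-.4,230+270/6-.4),.04); print('pad',a,'needle',b,'d',b-a)
vision.snapshot('top'); pt=vision.camera_params('top')
for i in range(1):
  for q,z in [('pad',.012),('module',0),('knob_top',.262)]:
    r=vision.landmark_of('top',q)[:1]; print(q,[(k['point'],k['score'],atz(pt,k['point'],z)) for k in r])
im=vision.snapshot('top'); 
# knob circle: dark blob in top & side
r=vision.trace('top','knob_top')
if r: g=r[0]['region']; ys,xs=np.where(g); print('knob region',r[0]['score'],r[0]['rect'],len(xs))
s=sensors.sense(); R=Ro.from_quat(s['eef_rot']).as_matrix(); g=s['position']-.019*R[:,2]; x=np.array([-R[0,0],-R[1,0],0]); x/=np.linalg.norm(x); print('pad by grip',g+.095*x)
w=vision.camera_params('wrist'); print('w needle', proj(w,[b[0],b[1],.04]))
E
```

```text
pad [ 0.66727272 -0.01814796  0.012     ] needle [ 0.66532981 -0.03212044  0.04      ] d [-0.0019429  -0.01397248  0.028     ]
pad [([334.7, 201.6], 0.95, array([ 0.6694427 , -0.02063938,  0.012     ]))]
module [([333.3, 202.0], 0.93, array([ 0.66983954, -0.01676425,  0.        ]))]
knob_top [([341.0, 191.0], 0.67, array([ 0.66369196, -0.02920755,  0.262     ]))]
knob region 0.79 [334.4, 183.2, 354.4, 199.6] 291
pad by grip [ 0.66799678 -0.01855376  0.04530284]
w needle [[298.98447821 392.96940816]]
```

View pics/w5.png

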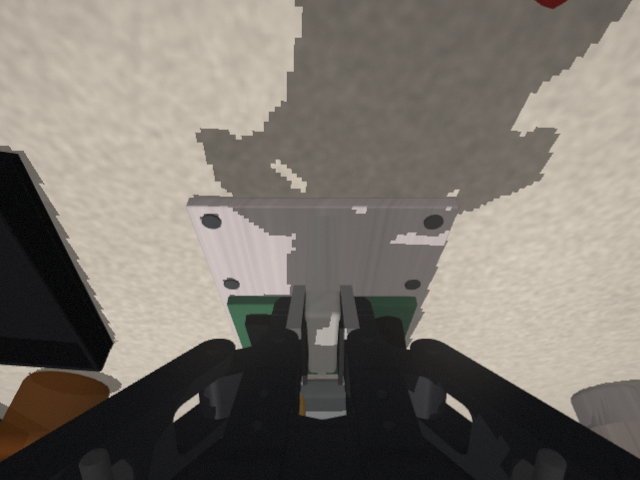

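>>> step_arm(increments=[[[0.03, -0.22, -0.02], [0, 0, 0], 6], [[0.03, -0.23, -0.02], [0, 0, 0], 6], [[0, 0, 0], [0, 0, 0], 6], [[0, 0, 0], [0, 0, 0], 6]])

```text
t: 21.33
position: [0.5822, -0.0388, 0.0291]
eef_rot: [-0.039, 0.962, 0.012, 0.271]
force: [1.9, -0.5, 6.0]
width: 0.0111
grasp_force: 62.4
```

```bash
cat > chk.py <<'E'
from h import *
s=sensors.sense(); R=Ro.from_quat(s['eef_rot']).as_matrix(); g=s['position']-.019*R[:,2]; x=np.array([-R[0,0],-R[1,0],0]); x/=np.linalg.norm(x)
print(s['t'],s['position'],np.round(s['force'],1),'pad by grip',g+.095*x)
im=vision.snapshot('side'); p=vision.camera_params('side')
hsv=cv2.cvtColor(im,cv2.COLOR_RGB2HSV); m=np.zeros((480,640),bool); m[255:300,345:400]=1
m&=(hsv[:,:,0]<22)&(hsv[:,:,1]>100)&(hsv[:,:,2]>50)
n,l,st,ce=cv2.connectedComponentsWithStats(m.astype(np.uint8))
for i in range(1,n):
  if st[i,4]>5: print('side blob',st[i],ce[i].round(1),im[l==i].mean(0).round(0),cv2.cvtColor(im[l==i].mean(0).astype(np.uint8).reshape(1,1,3),cv2.COLOR_RGB2HSV).ravel(),atz(p,ce[i],.012).round(4))
print('needle pts',[atz(p,(371,275),.04).round(4)])
for c in ['side','top']:
  if c=='top': vision.snapshot(c)
  pc=vision.camera_params(c)
  for q,z in [('pad',.012),('module',0),('probe',.04)]:
    r=vision.landmark_of(c,q)[:1]; print(c,q,[(k['point'],k['score'],atz(pc,k['point'],z).round(4)) for k in r])
E
python3 chk.py
```

```text
21.3333 [ 0.58221882 -0.0388405   0.02905479] [ 1.9 -0.5  6. ] pad by grip [ 0.66700875 -0.03197055  0.04525203]
side blob [370 266   3   9  19] [370.8 269.6] [79. 60. 24.] [ 20 177  78] [ 0.687  -0.0021  0.012 ]
side blob [367 280   7   4  25] [369.9 281.6] [97. 56. 35.] [ 10 165  96] [ 0.6665 -0.0308  0.012 ]
needle pts [array([ 0.6655, -0.0335,  0.04  ])]
side pad [([367.2, 284.2], 0.64, array([ 0.6571, -0.0343,  0.012 ]))]
side module [([370.8, 285.1], 0.64, array([ 0.6685, -0.0331,  0.    ]))]
side probe [([370.4, 274.1], 0.92, array([ 0.6657, -0.0307,  0.04  ]))]
top pad [([337.5, 201.8], 0.61, array([ 0.6687, -0.029 ,  0.012 ]))]
top module [([339.9, 203.6], 0.88, array([ 0.6646, -0.0365,  0.    ]))]
top probe [([401.6, 223.3], 0.45, array([ 0.5981, -0.2138,  0.04  ]))]
```

>>> step_arm(increments=[[[0, 0, 0], [0, 0, 0], 20], [[0, 0, 0], [0, 0, 0], 35], [[0, 0, 0], [0, 0, 0], 45], [[0, 0, 0], [0, 0, 0], 45], [[0, 0, -0.3], [0, 0, 0], 45], [[0, 0, -0.6], [0, 0, 0], 45], [[0, 0, -0.7], [0, 0, 0], 45], [[0, 0, -0.7], [0, 0, 0], 45], [[0, 0, -0.7], [0, 0, 0], 45], [[0, 0, -0.7], [0, 0, 0], 45], [[0, 0, -0.6], [0, 0, 0], 45], [[0, 0, 0], [0, 0, 0], 45]])

```text
t: 22.73
position: [0.515, -0.0451, 0.1426]
eef_rot: [-0.039, 0.961, 0.012, 0.273]
force: [0.2, 0.2, 0.3]
width: 0.0449
grasp_force: 0.0
```

```bash
python3 chk.py; python3 - <<'E'
from h import *
vision.snapshot('wrist'); p=vision.camera_params('wrist'); print(sensors.sense()['q'])
for q,z in [('pad',.012),('probe',.04),('knob_top',.262),('module',0)]:
    r=vision.landmark_of('wrist',q)[:2]; print(q,[(a['point'],a['score'],atz(p,a['point'],z).round(4)) for a in r])
E
```

```text
22.7333 [ 0.51497564 -0.04512138  0.1425881 ] [0.2 0.2 0.3] pad by grip [ 0.59971135 -0.03837957  0.15874568]
side blob [370 266   3   9  20] [370.8 269.6] [78. 60. 22.] [ 20 183  78] [ 0.687  -0.0019  0.012 ]
side blob [367 280   7   5  25] [369.8 281.7] [100.  59.  38.] [ 10 158 100] [ 0.6661 -0.031   0.012 ]
needle pts [array([ 0.6655, -0.0335,  0.04  ])]
side pad [([369.6, 282.2], 0.7, array([ 0.665 , -0.0321,  0.012 ]))]
side module [([369.4, 282.7], 0.96, array([ 0.6694, -0.0256,  0.    ]))]
side probe [([369.9, 273.3], 0.77, array([ 0.6659, -0.0282,  0.04  ]))]
top pad [([341.1, 200.0], 0.76, array([ 0.6738, -0.0398,  0.012 ]))]
top module [([338.2, 206.1], 0.61, array([ 0.6571, -0.0312,  0.    ]))]
top probe []
[ 0.42208229 -0.74795466 -0.8477069   0.21333834 -0.96115514 -1.98944055]
pad [([323.3, 271.2], 0.89, array([ 0.6627, -0.0324,  0.012 ]))]
probe [([323.9, 298.2], 0.69, array([ 0.6662, -0.0316,  0.04  ]))]
knob_top []
module [([325.9, 262.6], 0.82, array([ 0.6646, -0.0297,  0.    ]))]
```

```bash
python3 - <<'E'
from h import *
im=vision.snapshot('wrist'); p=vision.camera_params('wrist'); save(im,'w6')
hsv=cv2.cvtColor(im,cv2.COLOR_RGB2HSV); m=np.zeros((480,640),bool); m[255:325,290:355]=1
m&=(hsv[:,:,0]<25)&(hsv[:,:,1]>100)&(hsv[:,:,2]>50)
n,l,st,ce=cv2.connectedComponentsWithStats(m.astype(np.uint8))
for i in range(1,n):
  if st[i,4]>8: print(st[i],ce[i].round(1),cv2.cvtColor(im[l==i].mean(0).astype(np.uint8).reshape(1,1,3),cv2.COLOR_RGB2HSV).ravel(),atz(p,ce[i],.012).round(4), 'tip',atz(p,(ce[i][0],st[i][1]),.04).round(4))
for r in range(258,312,2): print(r,''.join('%4d'%h if s>90 else '   .' for h,s in zip(hsv[r,308:342,0],hsv[r,308:342,1])))
E
```

```text
[316 270  15   9 112] [323.  273.7] [  9 133 127] [ 0.6686 -0.032   0.012 ] tip [ 0.6244 -0.0357  0.04  ]
[320 298   8  27 173] [323.6 313.2] [ 18 134 103] [ 0.7444 -0.0251  0.012 ] tip [ 0.6678 -0.0317  0.04  ]
258    .   .  69   .   .   .   .   .   .   .   .   .   .   .   .   .   .   .   .   .   .   .   .   .   .   .   .   .   .   .   .   .   .   .
260    .   .  71   .   .   .   .   .   .   .   .   .   .   .   .   .   .   .   .   .   .   .   .   .   .   .   .   .   .   .   .   .   .   .
262    .   .   .   .   .   .   .   .   .   .   .   .   .   .   .   .   .   .   .   .   .   .   .   .   .   .   .   .   .   .   .   .   .   .
264    .   .   .   .   .   .   .   .   .   .   .   .   .   .   .   .   .   .   .   .   .   .   .   .   .   .   .   .   .   .   .   .   .   .
266    .   .  71  70  70   .   .   .   .   .   .   .   .   .   .   .   .   .   .   .   .   .   .   .   .   .   .   .   .   .   .   .   .   .
268    .   .   .   .   .   .   .   .   .   .   .   .   .   .   .   .   .   .   .   .   .   .   .   .   .   .   .   .   .   .   .   .   .   .
270    .   .  71   .   .   .   .   .   .  
[... 2218 characters left out ...]
   .   .   .   .   .   .   .   .   .   .   .   .   .   .  18  18  18  19   .   .   .   .   .   .   .   .   .   .   .   .   .   .   .   .
304    .   .   .   .   .   .   .   .   .   .   .   .   .   .  18  18  19  18  18   .   .   .   .   .   .   .   .   .   .   .   .   .   .   .
306    .   .   .   .   .   .   .   .   .   .   .   .   .  19  19  18  18  18  18   .   .   .   .   .   .   .   .   .   .   .   .   .   .   .
308    .   .   .   .   .   .   .   .   .   .   .   .   .  18  18  18  18  18  18   .   .   .   .   .   .   .   .   .   .   .   .   .   .   .
310    .   .   .   .   .   .   .   .   .   .   .   .   .  18  19  18  19  19  18  17   .   .   .   .   .   .   .   .   .   .   .   .   .   .
```

>>> step_arm(increments=[[[-0.2, 0, -0.35], [0, 0, 0], 20], [[-0.43, 0, -0.7], [0, 0, 0], 0], [[-0.43, 0, -0.7], [0, 0, 0], 0], [[-0.43, 0, -0.7], [0, 0, 0], 0], [[-0.43, 0, -0.7], [0, 0, 0], 0], [[-0.43, 0, -0.7], [0, 0, 0], 0], [[-0.43, 0, -0.7], [0, 0, 0], 0], [[-0.43, 0, -0.7], [0, 0, 0], 0], [[-0.2, 0, -0.35], [0, 0, 0], 0], [[0, 0, 0], [0, 0.5, 0], 0], [[0, 0, 0], [0, 1, 0], 0], [[0, 0, 0], [0, 1, 0], 0]])

```text
t: 24.43
position: [0.5138, -0.0456, 0.3377]
eef_rot: [-0.04, 0.988, 0.007, 0.148]
force: [-0.5, 0.9, 0.6]
width: 0.0003
grasp_force: 0.0
```

>>> step_arm(increments=[[[0, 0, 0], [0, 1, 0], 0], [[0, 0, 0], [0, 1, 0], 0], [[0, 0, 0], [0, 1, 0], 0], [[0, 0, 0], [0, 0, 0], 0], [[0, 0, 0], [0, 0, 0], 0]])

```text
t: 24.85
position: [0.5157, -0.0453, 0.3333]
eef_rot: [-0.04, 0.999, 0.0, -0.003]
force: [-0.3, -0.1, -0.2]
width: -0.0
grasp_force: 0.0
```

```bash
cat > d.py <<'E'
from h import *
s=sensors.sense(); R=Ro.from_quat(s['eef_rot']).as_matrix(); print(s['t'],np.round(s['q'],3),s['position'],s['force'].round(1),s['width']); print(R.round(3)); print((R.T@(np.array([.667,-.032,s['position'][2]])-s['position'])/.03).round(2))
E
python3 d.py
```

```text
24.85 [ 0.3   -0.137  0.102 -0.002 -1.815 -1.791] [ 0.5157476  -0.0452932   0.33334602] [-0.3 -0.1 -0.2] -3.1115235089324455e-05
[[-0.997 -0.08  -0.006]
 [-0.08   0.997  0.   ]
 [ 0.006  0.001 -1.   ]]
[-5.06  0.04 -0.03]
```

>>> step_arm(increments=[[[-0.4, 0, 0], [0, 0, 0], 0], [[-0.8, 0.01, 0], [0, 0, 0], 0], [[-0.8, 0.01, 0], [0, 0, 0], 0], [[-0.8, 0.01, 0], [0, 0, 0], 0], [[-0.8, 0.01, 0], [0, 0, 0], 0], [[-0.8, 0, 0], [0, 0, 0], 0], [[-0.66, 0, 0], [0, 0, 0], 0], [[0, 0, 0.5], [0, 0, 0], 0], [[0, 0, 0.7], [0, 0, 0], 0], [[0, 0, 0.6], [0, 0, 0], 0], [[0, 0, 0], [0, 0, 0], 0], [[0, 0, 0], [0, 0, 0], 0]])

```text
t: 25.85
position: [0.6649, -0.0323, 0.2819]
eef_rot: [-0.04, 0.999, 0.0, -0.0]
force: [-0.2, 0.0, 1.3]
width: 0.0001
grasp_force: 0.0
```

```bash
python3 d.py
```

```text
25.85 [ 2.510e-01  2.310e-01  3.870e-01 -1.000e-03 -1.728e+00 -1.741e+00] [ 0.66487738 -0.03229211  0.28189404] [-0.2  0.   1.3] 0.00014668552895298335
[[-0.997 -0.081 -0.001]
 [-0.081  0.997  0.001]
 [ 0.001  0.001 -1.   ]]
[-0.07  0.   -0.  ]
```

>>> step_arm(increments=[[[-0.06, 0, 0.2], [0, 0, 0], 0], [[0, 0, 0.2], [0, 0, 0], 0], [[0, 0, 0.2], [0, 0, 0], 0], [[0, 0, 0.2], [0, 0, 0], 0], [[0, 0, 0.2], [0, 0, 0], 0], [[0, 0, 0.2], [0, 0, 0], 0], [[0, 0, 0.2], [0, 0, 0], 0], [[0, 0, 0], [0, 0, 0], 0]])

```text
t: 26.52
position: [0.6675, -0.0319, 0.2385]
eef_rot: [-0.04, 0.999, 0.0, -0.0]
force: [0.9, 1.1, 5.5]
width: -0.0001
grasp_force: 3.2
```

Spring felt, about 5 N at 23 mm of travel. Press on to about 31.5 mm.

>>> step_arm(increments=[[[0, 0, 0.1], [0, 0, 0], 0], [[0, 0, 0.1], [0, 0, 0], 0], [[0, 0, 0.05], [0, 0, 0], 0], [[0, 0, 0], [0, 0, 0], 0], [[0, 0, 0], [0, 0, 0], 0]])

```text
t: 26.93
position: [0.6675, -0.0319, 0.2338]
eef_rot: [-0.04, 0.999, 0.0, 0.001]
force: [-1.5, 2.7, 10.4]
width: 0.0002
grasp_force: 5.1
```

>>> step_arm(increments=[[[0, 0, 0.1], [0, 0, 0], 0], [[0, 0, 0], [0, 0, 0], 0], [[0, 0, 0], [0, 0, 0], 0], [[0, 0, 0], [0, 0, 0], 0], [[0, 0, 0], [0, 0, 0], 0], [[0, 0, 0], [0, 0, 0], 0], [[0, 0, 0], [0, 0, 0], 0]])

```text
t: 27.52
position: [0.6675, -0.032, 0.2315]
eef_rot: [-0.041, 0.999, 0.0, 0.001]
force: [-3.3, 1.9, 11.6]
width: -0.0003
grasp_force: 5.8
```

>>> step_arm(increments=[[[0, 0, 0.04], [0, 0, 0], 0], [[0, 0, 0.02], [0, 0, 0], 0], [[0, 0, 0], [0, 0, 0], 0], [[0, 0, 0], [0, 0, 0], 0], [[0, 0, 0], [0, 0, 0], 0], [[0, 0, 0], [0, 0, 0], 0], [[0, 0, 0], [0, 0, 0], 0], [[0, 0, 0], [0, 0, 0], 0], [[0, 0, 0], [0, 0, 0], 0], [[0, 0, 0], [0, 0, 0], 0]])

```text
t: 28.35
position: [0.6675, -0.0319, 0.23]
eef_rot: [-0.041, 0.999, 0.0, 0.001]
force: [-3.8, 2.7, 13.1]
width: 0.0002
grasp_force: 6.3
```

```bash
python3 chk.py
```

```text
28.35 [ 0.66754375 -0.03194935  0.2300105 ] [-3.8  2.7 13.1] pad by grip [ 0.76218331 -0.02426968  0.24901043]
side blob [367 275   7   9  35] [369.9 280. ] [87. 57. 28.] [ 15 176  87] [ 0.669  -0.0269  0.012 ]
needle pts [array([ 0.6655, -0.0335,  0.04  ])]
side pad [([392.5, 366.1], 0.72, array([ 0.5917, -0.2395,  0.012 ]))]
side module [([372.2, 281.4], 0.7, array([ 0.6771, -0.0255,  0.    ]))]
side probe [([370.5, 282.5], 0.92, array([ 0.6533, -0.051 ,  0.04  ]))]
top pad [([341.0, 199.5], 0.85, array([ 0.6753, -0.0396,  0.012 ]))]
top module [([337.4, 204.0], 0.59, array([ 0.6635, -0.0289,  0.    ]))]
top probe [([199.9, 187.4], 0.66, array([0.7175, 0.3762, 0.04  ]))]
```

The needle tip merges with the copper in the side view and the force shows a firm second spring. Release upward.

>>> step_arm(increments=[[[0, 0, -0.2], [0, 0, 0], 0], [[0, 0, -0.3], [0, 0, 0], 0], [[0, 0, -0.4], [0, 0, 0], 0], [[0, 0, -0.5], [0, 0, 0], 0], [[0, 0, -0.7], [0, 0, 0], 0], [[0, 0, -0.7], [0, 0, 0], 0], [[0, 0, -0.5], [0, 0, 0], 0], [[0.7, 0, 0], [0, 0, 0], 0], [[0.8, 0, 0], [0, 0, 0], 0], [[0.8, 0, 0], [0, 0, 0], 0], [[0.6, 0, 0], [0, 0, 0], 0], [[0, 0, 0], [0, 0, 0], 0]])

```text
t: 29.75
position: [0.5785, -0.0395, 0.3269]
eef_rot: [-0.04, 0.999, 0.001, -0.0]
force: [-0.3, -0.4, 1.2]
width: -0.0001
grasp_force: 0.0
```

```bash
python3 chk.py; python3 - <<'E'
from h import *
p=vision.camera_params('side')
for q,z in [('heatsink',.004),('tray',0),('knob_top',.262)]:
    r=vision.landmark_of('side',q)[:1]; print(q,[(a['point'],a['score'],atz(p,a['point'],z).round(4)) for a in r])
E
```

```text
29.75 [ 0.57850732 -0.03950942  0.32693853] [-0.3 -0.4  1.2] pad by grip [ 0.67320067 -0.03188792  0.34593851]
side blob [370 266   3   8  17] [370.9 269.4] [75. 57. 20.] [ 21 186  74] [ 0.6875 -0.0017  0.012 ]
side blob [367 280   7   5  23] [369.8 281.7] [96. 54. 32.] [ 10 169  95] [ 0.6662 -0.0311  0.012 ]
needle pts [array([ 0.6655, -0.0335,  0.04  ])]
side pad [([370.0, 283.7], 0.95, array([ 0.6635, -0.0362,  0.012 ]))]
side module []
side probe []
top pad [([403.5, 224.2], 0.71, array([ 0.5975, -0.2242,  0.012 ]))]
top module []
top probe []
heatsink [([395.3, 366.4], 0.63, array([ 0.5996, -0.2394,  0.004 ]))]
tray [([393.8, 367.0], 0.58, array([ 0.5977, -0.2374,  0.    ]))]
knob_top [([376.7, 203.6], 0.82, array([ 0.665 , -0.0266,  0.262 ]))]
```

The needle is back up, the pad is unmoved, and the heat sink is centred in the tray. Hand in.

```bash
python3 -c "
from h import *
print(workorder.hand_in())"
```

```text
the job is handed in; nothing more can be done
None
```

I've handed the job in, with no verdict returned: the heat sink stands in the tray, the module's pad measures about 2 mm from under the needle, and the needle was pressed on it for over half a second and sprang back up.

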